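# Meter two test bars out of a tipping bin

## Task

Tip the bin forward by its bail handle, only just far enough that the two front test bars slide down the ramp into the catch tray, and hold it there until both are out while the other three bars stay in the bin. Then let the bin down again onto its rests and move clear. Do not touch the bars, and do not knock the beaker or the jar.

Things in the scene. Friction and masses are not known exactly. Their poses are not given: they have to be found in the camera images.
- stand: Grey base plate fixed to the worktop, 322 x 130 mm, carrying in a row a catch tray, a ramp and the tipping bin. Origin on the worktop straight below the bin's axle, mid-width. Its -x axis is the delivery direction (from bin to tray), y is along the axle, z up. Axle 60 mm up; two axle brackets at y = -63 and +63 mm, 70 mm high.
- tray_mid (a point): Centre of the floor of the catch tray, 7 mm above the worktop, 119 mm in front of the axle. The tray runs from the ramp's foot, 72 mm in front of the axle, to an end wall at 164 mm; the steel ramp from there up to the bin's mouth (56 mm high). Both are 102 mm wide between side walls 40 mm high.
- bin (a joint): Tilt of the grey bin on its axle, rad: 0 = leaning back on two rests, up to 0.7 as its rear rises and its open mouth (at the axle) points down the ramp. Bin 104 mm wide, reaching 148 mm behind the axle, walls 30 mm high, open on top. Its weight always brings it back to 0: 2 to 5 N pushed level at the bail holds it; a damped axle lets it sink without banging.
- floor_bend (a point): Middle of the bend in the bin's floor. At tilt 0 the 58 mm of floor in front of it (two bars) slope 5 deg down to the mouth, the 88 mm behind it (three bars) 10 deg down to the back wall. Bars slide once their floor reaches a friction angle of some 16 to 24 deg, unknown: the front two at a tilt of about 0.19 to 0.33 rad, the rear three 0.26 rad later.
- bail (a point): Middle of the bail's cross bar: dark round bar, 14 mm thick, 124 mm long along the stand's y, over the bin's mouth on two flat steel uprights at y = -56 and +56 mm; rigid with the bin, 140 mm from the axle. At tilt 0 it is 197 mm above the worktop, 29 mm behind the axle. Pushed along the stand's -x it tips the bin, 14 mm per 0.1 rad, on an arc.
- bar1_mid (a point): Front bar in the bin, nearest the mouth: aluminium test bar 90 x 22 x 12 mm with a notch across the middle of its top, lying across the bin. Site at the centre of the bar; its own y axis runs along the bar's length, z through its thickness. The five bars are alike.
- bar2_mid (a point): Second bar from the mouth, the other one on the front part of the floor. Site at the centre of the bar; its own y axis runs along the bar's length, z through its thickness.
- bar3_mid (a point): Third bar, first on the rear part of the floor. Site at the centre of the bar; its own y axis runs along the bar's length, z through its thickness.
- bar4_mid (a point): Fourth bar. Site at the centre of the bar; its own y axis runs along the bar's length, z through its thickness.
- bar5_mid (a point): Rearmost bar, next to the back wall. Site at the centre of the bar; its own y axis runs along the bar's length, z through its thickness.
- beaker: Empty clear beaker, 65 mm across, 90 mm high, standing loose beside the stand on its +y side. Origin at the centre of its foot.
- glass_jar: Glass jar with a dark lid, 72 mm across, 91 mm high, standing loose beside the stand on its -y side. Origin at the centre of its foot.
There are look-alikes about, which are no part of the job. What is shaped like the part that bears bar1_mid but black is not meant.

How it is judged:
By the outcome, as a careful person would: the job done as asked, in the order asked, and still so for the second after the job is handed in, with the robot touching nothing.
It also fails if it takes over 40 s, if anything falls off the work surface, if the arm or the gripper's body presses on something with over 40 N, if the wrist force passes 120 N, or if a joint passes its speed limit or range.

## Robot

A 6-joint arm with a two-finger parallel gripper is mounted at the origin on a cart in front of the work surface, level with it; the furniture and walls round the work are solid. World frame = base frame: x ahead of the robot, y to its left, z up, the work surface at z = 0. Lengths are in mm, angles in rad, forces in N, time in s.
With the tool pointing down it reaches from about 325 to 775 mm from the base axis. Payload 5.5 kg.
Tool frame: the origin (TCP) lies at the very end of the fingers, on their centre line; the grasp point (between the pads) lies 19 mm behind it; z points along the fingers, y is the direction in which the jaws open and shut (so a half turn about z gives the same grasp; the last joint's range is limited). The gripper opens to 88 mm and grips with 3 to 60 N. Pads are 20 mm wide; open, the fingers measure 115 mm over their backs; the gripper's body (75 mm by 178 mm) begins 61 mm behind the grasp point.
Start: joints at [-1.171, 0.091, 1.231, -0, 1.82, -0.057], TCP at [264.649, -538.495, 222.631] pointing down, gripper open.
Joint ranges: [-2.87, 2.87], [-0.86, 2.18], [0.17, 2.46], [-1.51, 4.65], [0.06, 2.69], [-2.65, 2.65]. Speed limits (rad/s): [2.57, 2.57, 3.01, 3.14, 3.14, 3.14].

## Interface

Orientations are given as [roll, pitch, yaw] about the fixed x, y, z axes, in that order (R = Rz(yaw) Ry(pitch) Rx(roll)).
In Python, from rig import bot gives the robot as it stands.
- The arm moves only by the tool arm_command, never from a script. Its argument "increments" is a list of rows, each a list of 6 numbers: the shift along the tool's x, y, z in mm, then the turn, a rotation vector about the tool's x, y, z in degrees. In form: [[dx, dy, dz, wx, wy, wz], ...]. A call has 1 to 12 rows; each row is the pose to reach, as a shift and turn from the pose measured when the call began, along the tool's axes at that moment; what a row does not reach only later rows make up. A row lasts 1/10 s, in which the tool goes at most 50 mm and 8.59 degrees, less where a joint would pass 70% of its speed; a pose out of reach is approached as far as the arm can. A call with a gripper value outside its range is refused whole. "fingers" is the closure in counts, from 0 (fully open) to 255 (shut), set as the call begins (left out, the last holds). The fingers move at their own pace and stop on an object; "squeeze" is the grip in N (left out, the last holds). Time passes only in rows, so rows that repeat a pose let the fingers close. It gives the time, the measured TCP pose, the force and the opening at its end, in the units of the state.
- bot.get_state(): the state, without advancing time (a new reading comes with each control period).
- bot.camera(name): name is "scene" or "top"; returns (picture, depth): 480x640x3 uint8, blue, green, red; 480x640 float32, mm along the optical axis (not along the pixel's ray), 0 where there is no reading.
- bot.camera_params(name): a dict with "intrinsics" (3x3 intrinsics, pixels), "world_to_cam" (4x4, takes a point from world to camera coordinates). Camera axes: x right, y down, z forward; pixel columns grow to the right and rows downward; lengths in mm; the calibration is good to about 2 mm. A picture is of the moment at which its call begins. camera_params takes no time and is no camera call.
- bot.job_done(): hands the job in, once; it reports no verdict.
The state is a dict: "t": time; "joint_positions": joint angles; "qvel": joint speeds; "effort": joint torques, N m; "eef_pos": TCP position; "orientation": TCP orientation; "contact_force": force on the tool from outside, world axes, zero at the start; "moment": the same for the moment, N m; "width": opening from 0.0 (shut) to 1.0 (fully open).
Only numpy, scipy, OpenCV 4.12 (cv2) and the standard library are available. Lean on these libraries where they do the work, as an engineer would, in place of code of your own. Each camera call takes 0.05 s, during which the arm holds its last target.

## Working session

There is one attempt and no reset: what is moved stays moved. The work goes in short steps, Python scripts to look and compute and a tool call to move; the robot and the scene stay as the last step left them, time stands still between calls to the robot, and variables do not carry over. Pictures are saved under pics/ and viewed, and the job is handed in when it is done.

Besides the shell and the picture viewer there is one more tool, called as a command line: name --pt "numbers of a row" for each row, then --argument value for the rest. arm_command: Moves the arm, as the interface text tells. Its arguments: {"type":"object","properties":{"increments":{"type":"array"},"fingers":{"type":"number"},"squeeze":{"type":"number"}},"required":["increments"]}

```bash
ls; mkdir -p pics; python3 - <<'E'
from rig import bot
import cv2,numpy as np
for n in ("scene","top"):
    p,d=bot.camera(n); cv2.imwrite(f"pics/{n}0.png",p); np.save(f"pics/{n}0.npy",d)
    c=bot.camera_params(n); print(n,np.round(c["intrinsics"],1).tolist(),np.round(c["world_to_cam"],3).tolist(),(d>0).mean())
s=bot.get_state(); print(s)
E
```

```text
pics
scene [[500.3, 0.0, 322.4], [0.0, 500.3, 239.5], [0.0, 0.0, 1.0]] [[0.871, -0.491, -0.015, -651.781], [-0.363, -0.622, -0.694, 97.592], [0.331, 0.61, -0.72, 974.865], [0.0, 0.0, 0.0, 1.0]] 0.9958951822916666
top [[472.1, 0.0, 328.8], [0.0, 472.1, 235.0], [0.0, 0.0, 1.0]] [[0.002, -1.0, -0.01, -334.056], [-0.993, -0.001, -0.118, 541.894], [0.118, 0.01, -0.993, 1018.953], [0.0, 0.0, 0.0, 1.0]] 0.9959147135416667
{'t': 0.1, 'joint_positions': array([-1.17070216e+00,  9.17775850e-02,  1.23173775e+00, -3.79338472e-07,
        1.81981448e+00, -5.67003506e-02]), 'qvel': array([-1.17798519e-03, -1.64658180e-03, -1.77996947e-03,  2.10401240e-05,
        2.18584940e-04,  3.52399909e-05]), 'effort': array([ 3.19716564e-03, -4.47856736e+01, -4.07570958e+01,  7.00611365e-02,
        2.84740445e-02, -1.01674423e-04]), 'eef_pos': array([ 264.53898747, -538.23937716,  221.6391915 ]), 'orientation': array([-3.13985826e+00, -9.80778659e-05,  4.56794341e-01]), 'contact_force': array([-0.69023022, -0.12292682, -0.31589187]), 'moment': array([-0.01659911, -0.00105782,  0.04799523]), 'width': 1.0027520685739033}
```

View pics/scene0.png

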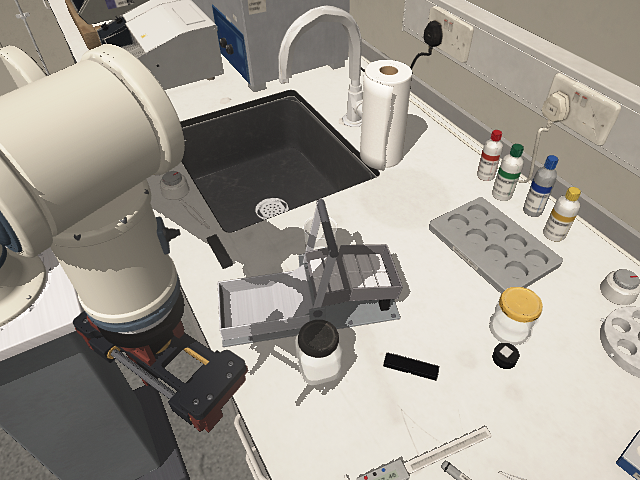

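View pics/top0.png

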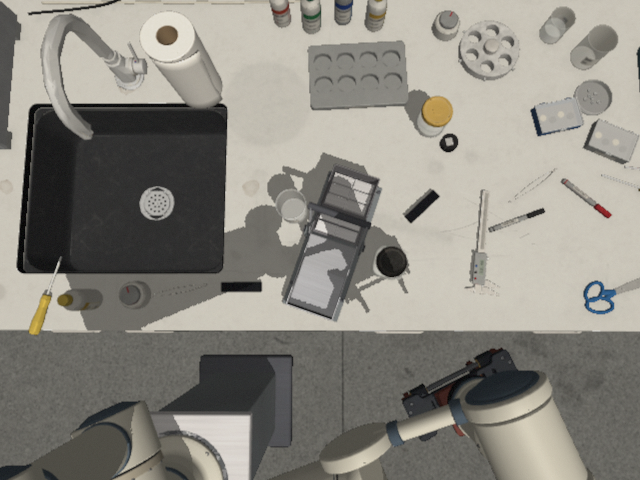

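```bash
python3 - <<'E'
import cv2
a=cv2.imread("pics/top0.png")[150:340,250:430]; cv2.imwrite("pics/topc.png",cv2.resize(a,None,fx=3.1,fy=3.1,interpolation=cv2.INTER_CUBIC))
a=cv2.imread("pics/scene0.png")[190:390,205:445]; cv2.imwrite("pics/scenec.png",cv2.resize(a,None,fx=3,fy=3,interpolation=cv2.INTER_CUBIC))
E
```

```text
(no output)
```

View pics/topc.png

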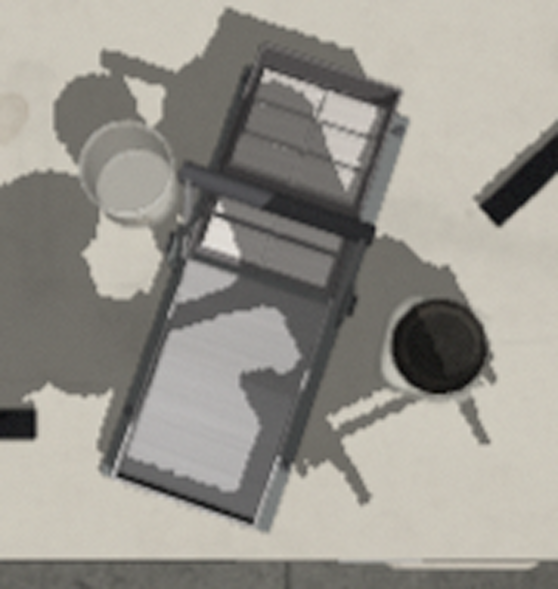

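View pics/scenec.png

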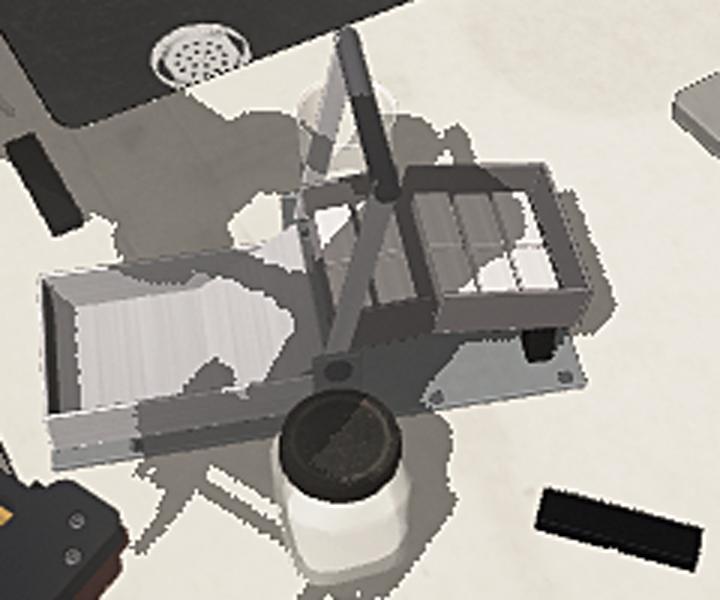

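```bash
cat > h.py <<'E'
import cv2,numpy as np
from rig import bot
def cloud(n,d):
    c=bot.camera_params(n);K=c["intrinsics"];T=np.linalg.inv(c["world_to_cam"])
    v,u=np.mgrid[:480,:640]
    P=np.stack([(u-K[0,2])/K[0,0]*d,(v-K[1,2])/K[1,1]*d,d,np.ones_like(d)],-1)@T.T
    P[d<=0]=np.nan
    return P[...,:3]
def ray(n,uv,z):
    c=bot.camera_params(n);K=c["intrinsics"];T=np.linalg.inv(c["world_to_cam"])
    r=T[:3,:3]@np.linalg.inv(K)@[uv[0],uv[1],1]; o=T[:3,3]
    return o+r*(z-o[2])/r[2]
def proj(n,P):
    c=bot.camera_params(n);q=c["world_to_cam"]@np.append(P,1);q=c["intrinsics"]@q[:3];return q[:2]/q[2]
E
python3 - <<'E'
from h import *
for n,roi in(("top",(280,400,150,340)),("scene",(205,445,190,390))):
    d=np.load(f"pics/{n}0.npy");P=cloud(n,d)
    m=np.zeros((480,640),bool);m[roi[2]:roi[3],roi[0]:roi[1]]=1
    m&=(P[...,2]>188)&(P[...,2]<215)
    Q=P[m];print(n,len(Q),np.median(Q[:,2]),Q[:,2].max())
    c=Q[:,:2].mean(0);w,V=np.linalg.eigh(np.cov((Q[:,:2]-c).T));t=(Q[:,:2]-c)@V[:,1]
    a=V[:,1];print("mean",c,"ends",c+a*t.min(),c+a*t.max(),"len",np.ptp(t),"ctr",c+a*(t.max()+t.min())/2,np.degrees(np.arctan2(a[1],a[0])), "width",np.ptp((Q[:,:2]-c)@V[:,0]))
# ray ends at z=197
for n,e in(("top",[(311.3,205.5),(368.7,224.8)]),("scene",[(320.7,201.7),(334,253.3)])):
    print(n,[ray(n,x,197).round(1) for x in e])
# tray outer corners z=40 top and plate
d=np.load("pics/top0.npy");P=cloud("top",d)
# lid jar, beaker
for nm,b in (("jar",(370,240,415,285)),("beaker",(272,185,312,228))):
    q=P[b[1]:b[3],b[0]:b[2]].reshape(-1,3);q=q[(q[:,2]>80)&(q[:,2]<100)];print(nm,len(q),q.mean(0),q.min(0),q.max(0))
# bin points relative
E
```

```text
top 494 202.213298534564 207.24799568421042
mean [ 559.73570439 -353.35641742] ends [ 539.53019639 -411.58918798] [ 580.08616498 -294.70588996] len 123.71940811811439 ctr [ 559.80818068 -353.14753897] 70.86433529083637 width 17.132134788390392
scene 524 202.62443772846348 206.05876035733866
mean [ 555.30083058 -362.53650144] ends [ 537.24234963 -414.85608073] [ 578.72617074 -294.66789467] len 127.14600852367448 ctr [ 557.98426019 -354.7619877 ] 70.95751573774326 width 16.070503268541213
top [array([ 578.3, -302. ,  197. ]), array([ 541.6, -409.7,  197. ])]
scene [array([ 580.2, -298.2,  197. ]), array([ 540.2, -411. ,  197. ])]
jar 750 [ 480.87103756 -463.25320861   90.17734382] [ 449.6352909  -494.90547131   80.19233897] [ 512.55457345 -432.30488534   96.11239599]
beaker 180 [ 603.85719153 -252.35409763   88.5706651 ] [ 551.16672897 -296.92440767   80.13968728] [ 635.92058845 -219.7305232    99.71005228]
```

The bail is the dark bar at top (311,205)–(369,225), scene (321,202)–(334,253). Both views agree: length about 124–127 mm, height about 197–203 mm. The things it could be confused with are the black bars at top (421,206) and (241,287), both lying flat on the worktop, and the dark bin back wall at top (355,176). The close crop confirms the elevated bar on two uprights. The beaker is at top (291,207) and the jar at top (392,262), both well below the bail.

```bash
cat >> h.py <<'E'
from scipy.spatial.transform import Rotation as Ro
def delta(p,yaw,roll=np.pi):
    s=bot.get_state();R=Ro.from_euler('xyz',s["orientation"]);T=Ro.from_euler('xyz',[roll,0,yaw])
    print("t",s["t"],"d",R.inv().apply(np.array(p)-s["eef_pos"]).round(1),"w",np.degrees((R.inv()*T).as_rotvec()).round(1))
E
python3 - <<'E'
from h import *
delta([559,-354,255],1.238)
for n in("top","scene"):print(np.linalg.inv(bot.camera_params(n)["world_to_cam"])[:3,3])
A=np.array([531.6,-344.5]);X=np.array([.945,-.327]);Y=np.array([.327,.945])
def S(x,y,z):return np.append(A+X*x+Y*y,z)
for nm,p in dict(bail=(29,0,197),baile1=(29,62,197),br=(0,63,70),br2=(0,-63,70),traymid=(-119,0,7),trayend1=(-164,51,40),trayend2=(-164,-51,40),binback=(148,0,60)).items():
    print(nm,S(*p).round(),proj("top",S(*p)).round(),proj("scene",S(*p)).round())
E
```

```text
t 0.1 d [345.5 -35.5 -33.3] w [ -0.1  -0.  -44.8]
[ 418.21575422 -343.87898515 1072.54415966]
[ 280.52837507 -853.47232268  759.99544581]
bail [ 559. -354.  197.] [339. 216.] [326. 226.]
baile1 [ 579. -295.  197.] [308. 205.] [319. 201.]
br [ 552. -285.   70.] [306. 228.] [305. 254.]
br2 [ 511. -404.   70.] [362. 247.] [317. 308.]
traymid [ 419. -306.    7.] [316. 291.] [248. 311.]
trayend1 [ 393. -243.   40.] [287. 303.] [220. 282.]
trayend2 [ 360. -339.   40.] [331. 318.] [222. 327.]
binback [ 671. -393.   60.] [356. 175.] [391. 271.]
```

arm_command --pt "30 0 -30 0 0 -5" --pt "70 -5 -33 0 0 -12" --pt "115 -10 -33 0 0 -20" --pt "160 -15 -33 0 0 -28" --pt "205 -20 -33 0 0 -36" --pt "250 -25 -33 0 0 -42" --pt "295 -30 -33 0 0 -44.8" --pt "325 -33 -33 0 0 -44.8" --pt "340 -35 -33 0 0 -44.8" --pt "345.5 -35.5 -33 0 0 -44.8" --pt "345.5 -35.5 -33 0 0 -44.8" --fingers 139 --squeeze 5

```text
t: 1.2
eef_pos: [558.7, -354.3, 254.3]
orientation: [-3.14, -0.001, 1.239]
contact_force: [-0.0, -0.5, 0.3]
width: 0.454
```

```bash
python3 - <<'E'
from h import *
for n in ("scene","top"):
    p,d=bot.camera(n); cv2.imwrite(f"pics/{n}1.png",p)
s=bot.get_state();print(s["eef_pos"],s["width"],s["contact_force"]);delta([559,-354,178],1.238)
E
```

```text
[ 557.94080744 -355.1600753   254.86326427] 0.453834413455001 [0.19509715 0.31218409 0.29362213]
t 1.3 d [ 1.4  0.7 76.9] w [-0.1 -0.  -0.1]
```

View pics/scene1.png

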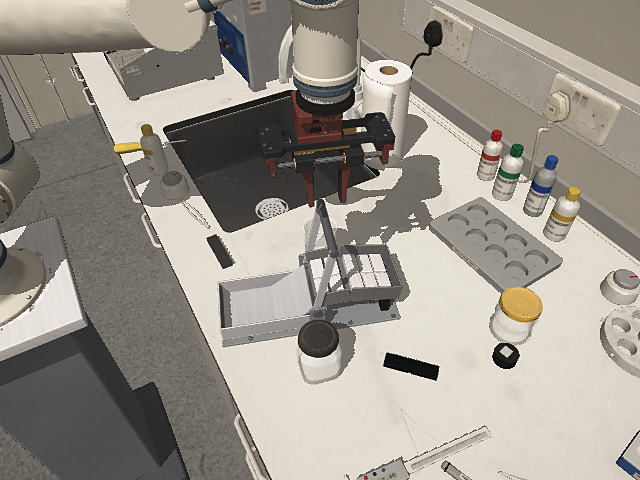

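View pics/top1.png

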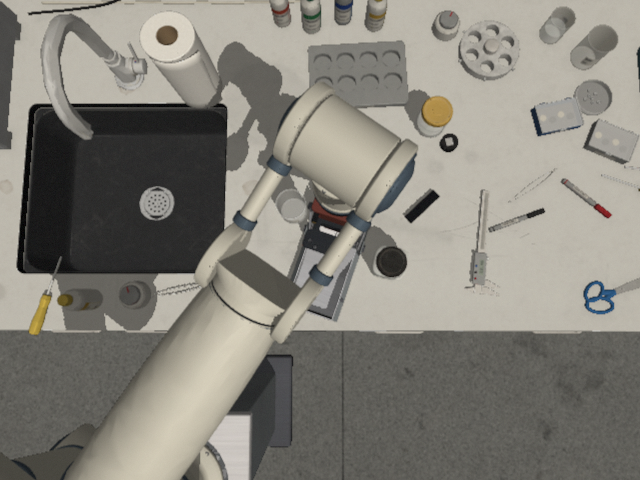

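The scene view is clear. The finger tips at (308,205) and (342,205) straddle the bail, whose far end is at (322,203), and the five bars show at (315–390, 265–300). The top view is blocked by the arm. Descending next.

arm_command --pt "1 0.5 20 0 0 0" --pt "1.2 0.5 40 0 0 0" --pt "1.4 0.7 56 0 0 0" --pt "1.4 0.7 68 0 0 0" --pt "1.4 0.7 75 0 0 0" --pt "1.4 0.7 76 0 0 0" --pt "1.4 0.7 76 0 0 0"

```text
t: 2.0
eef_pos: [558.9, -354.3, 179.6]
orientation: [-3.141, -0.001, 1.237]
contact_force: [0.1, 0.2, -0.0]
width: 0.456
```

```bash
python3 - <<'E'
from h import *
p,d=bot.camera("scene"); cv2.imwrite("pics/scene2.png",cv2.resize(p[120:390,190:450],None,fx=2.2,fy=2.2,interpolation=cv2.INTER_CUBIC))
s=bot.get_state();print(s["t"],s["eef_pos"],s["width"],s["contact_force"])
E
```

```text
2.05 [ 559.10068107 -354.32773175  180.00166395] 0.45639328091759995 [-0.35101468 -0.7734634   0.02275305]
```

View pics/scene2.png

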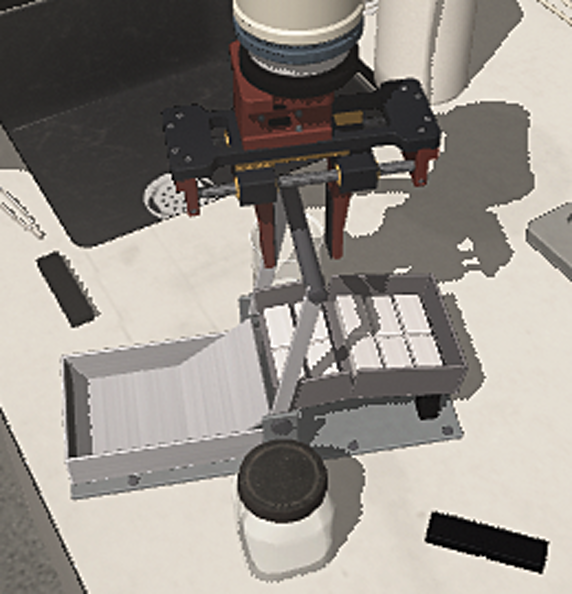

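The fingers sit at (265,255) and (335,245) in the crop, on both sides of the bail, with nothing touching. I'll close to a loose cage of about 18 mm without pinching.

arm_command --pt "0 0 0 0 0 0" --pt "0 0 0 0 0 0" --pt "0 0 0 0 0 0" --pt "0 0 0 0 0 0" --fingers 203

```text
t: 2.45
eef_pos: [559.2, -354.3, 180.1]
orientation: [3.141, -0.0, 1.237]
contact_force: [-0.3, -1.0, 0.2]
width: 0.202
```

```bash
python3 - <<'E'
from h import *
s=bot.get_state();R=Ro.from_euler('xyz',s["orientation"]).as_matrix();print(R[:,1],s["width"]*88,s["contact_force"]@np.array([.945,-.327,0]))
p,d=bot.camera("scene"); cv2.imwrite("pics/scene3.png",cv2.resize(p[160:270,270:380],None,fx=5,fy=5,interpolation=cv2.INTER_CUBIC))
E
```

```text
[ 9.44773489e-01 -3.27723893e-01  3.21902268e-04] 17.757903450565692 0.06032618716383246
```

View pics/scene3.png

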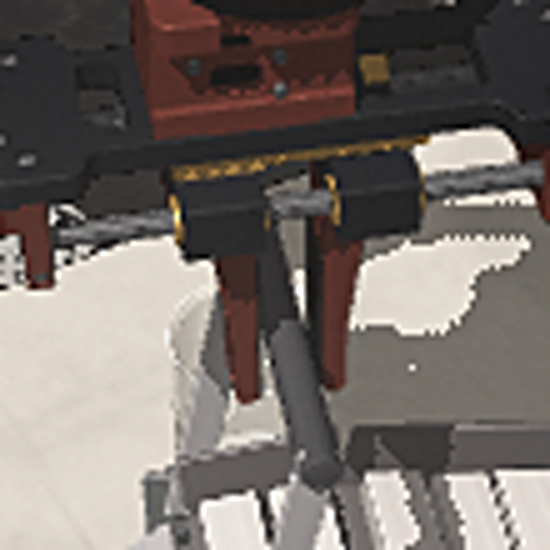

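Caged, with tool +y equal to stand +x. Now pushing along -y, to about 0.15 rad first.

arm_command --pt "0 -2 0 0 0 0" --pt "0 -4 0 0 0 0" --pt "0 -6 0 0 0 0" --pt "0 -8 0 0 0 0" --pt "0 -10 0 0 0 0" --pt "0 -12 0 0 0 0" --pt "0 -14 0 0 0 0" --pt "0 -16 0 0 0 0" --pt "0 -18 0 0 0 0" --pt "0 -20 0 0 0 0" --pt "0 -21 0 0 0 0" --pt "0 -22 0 0 0 0"

```text
t: 3.7
eef_pos: [538.2, -347.0, 180.0]
orientation: [-3.142, -0.0, 1.237]
contact_force: [4.0, -1.8, 2.2]
width: 0.202
```

```bash
cat >> h.py <<'E'
X=np.array([.945,-.327,0]);B0=np.array([559,-354,197.])
def look(k):
    p,d=bot.camera("scene"); s=bot.get_state()
    cv2.imwrite(f"pics/s{k}.png",cv2.resize(p[180:370,200:430],None,fx=3,fy=3,interpolation=cv2.INTER_CUBIC))
    P=cloud("scene",d)
    # bail front-end points: above z 150
    v,u=np.mgrid[:480,:640]
    m=(u>290)&(u<360)&(v>225)&(v<275)&(P[...,2]>192)&(P[...,2]<215)
    xs=(P[m]-B0)@X
    # finger-limited estimate: bail relative displacement by tool
    f=(s["eef_pos"]-B0)@X
    print("t",round(s["t"],2),"tool x",round(f,1),"bail x (depth)",np.median(xs).round(1),m.sum(),"Fx",round(s["contact_force"]@X,1),"z",s["eef_pos"][2].round(1),"yaw",s["orientation"].round(3))
E
python3 -c "
from h import *
look(4)"
```

```text
t 3.75 tool x -22.0 bail x (depth) -21.0 417 Fx 2.9 z 180.0 yaw [-3.141 -0.     1.237]
```

View pics/s4.png

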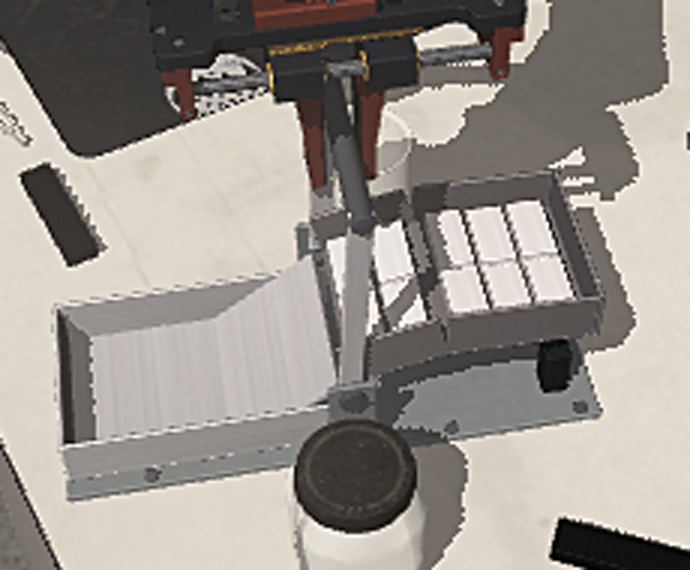

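The bin is tilted about 0.14 rad (bail at crop (362,222)). All five bars are still in place. Continuing slowly.

arm_command --pt "0 -1 0 0 0 0" --pt "0 -2 0 0 0 0" --pt "0 -3 0 0 0 0" --pt "0 -4 0 0 0 0" --pt "0 -5 0 0 0 0" --pt "0 -6 0 0 0 0" --pt "0 -7 0 0 0 0" --pt "0 -8 0 0 0 0" --pt "0 -8 0 0 0 0" --pt "0 -8 0 0 0 0" --pt "0 -8 0 0 0 0"

```text
t: 4.85
eef_pos: [530.5, -344.4, 179.9]
orientation: [-3.141, -0.0, 1.237]
contact_force: [2.8, -1.7, 1.9]
width: 0.203
```

```bash
python3 -c "
from h import *
look(5)"
```

```text
t 4.9 tool x -30.1 bail x (depth) -28.9 421 Fx 2.5 z 179.9 yaw [-3.141 -0.     1.237]
```

View pics/s5.png

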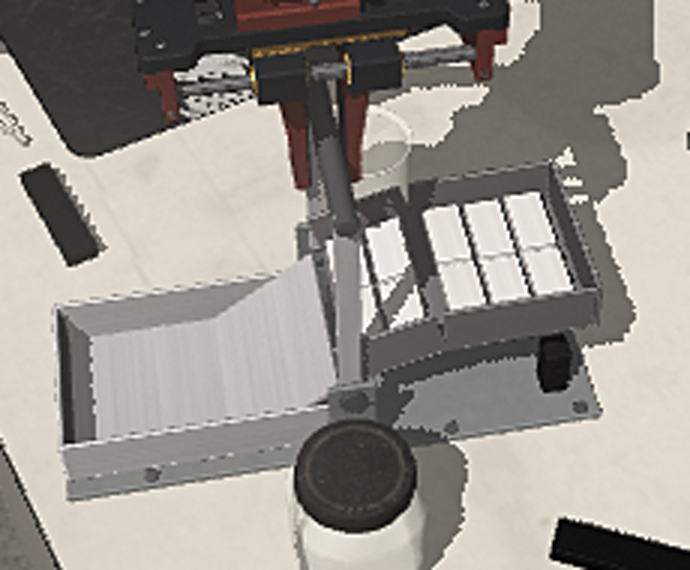

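At about 0.20 rad, nothing has slid: bar 1 is at crop (335,255) and bar 2 at (390,250). Continuing in small steps.

arm_command --pt "0 -1 0 0 0 0" --pt "0 -2 0 0 0 0" --pt "0 -3 0 0 0 0" --pt "0 -3 0 0 0 0" --pt "0 -3 0 0 0 0" --pt "0 -3 0 0 0 0"

```text
t: 5.5
eef_pos: [527.7, -343.4, 179.9]
orientation: [-3.141, -0.0, 1.237]
contact_force: [3.8, -0.7, 1.6]
width: 0.204
```

```bash
python3 -c "
from h import *
look(6)"
```

```text
t 5.55 tool x -33.1 bail x (depth) -31.9 424 Fx 2.5 z 179.9 yaw [-3.141 -0.     1.237]
```

View pics/s6.png

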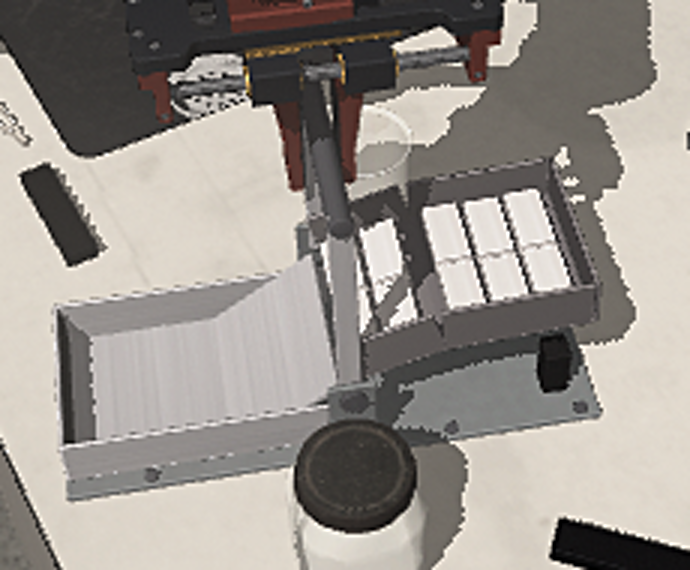

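arm_command --pt "0 -1 0 0 0 0" --pt "0 -2 0 0 0 0" --pt "0 -3 0 0 0 0" --pt "0 -3 0 0 0 0" --pt "0 -3 0 0 0 0" --pt "0 -3 0 0 0 0"

```text
t: 6.15
eef_pos: [524.8, -342.4, 179.8]
orientation: [-3.141, -0.0, 1.237]
contact_force: [1.9, -0.4, 1.5]
width: 0.203
```

```bash
python3 -c "
from h import *
look(7)"
```

```text
t 6.2 tool x -36.1 bail x (depth) -34.8 428 Fx 2.3 z 179.8 yaw [-3.141 -0.     1.237]
```

View pics/s7.png

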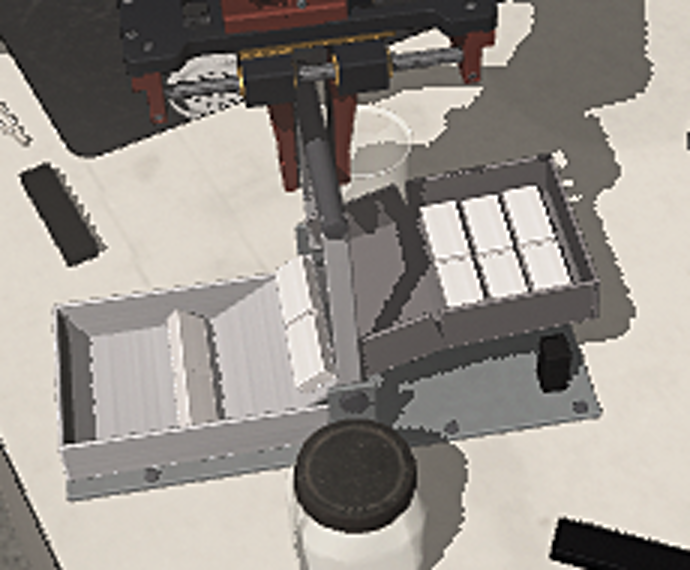

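Both front bars are sliding at about 0.24 rad: one is in the tray at (200,360), the other is on the ramp at (310,320). The three rear bars have stayed put. Holding.

arm_command --pt "0 0 0 0 0 0" --pt "0 0 0 0 0 0" --pt "0 0 0 0 0 0" --pt "0 0 0 0 0 0" --pt "0 0 0 0 0 0" --pt "0 0 0 0 0 0" --pt "0 0 0 0 0 0" --pt "0 0 0 0 0 0"

```text
t: 7.0
eef_pos: [524.8, -342.4, 179.8]
orientation: [-3.141, -0.0, 1.237]
contact_force: [2.4, -0.8, 2.0]
width: 0.207
```

```bash
python3 -c "
from h import *
look(8)"
```

```text
t 7.05 tool x -36.1 bail x (depth) -34.9 428 Fx 3.3 z 179.8 yaw [-3.141 -0.     1.237]
```

View pics/s8.png

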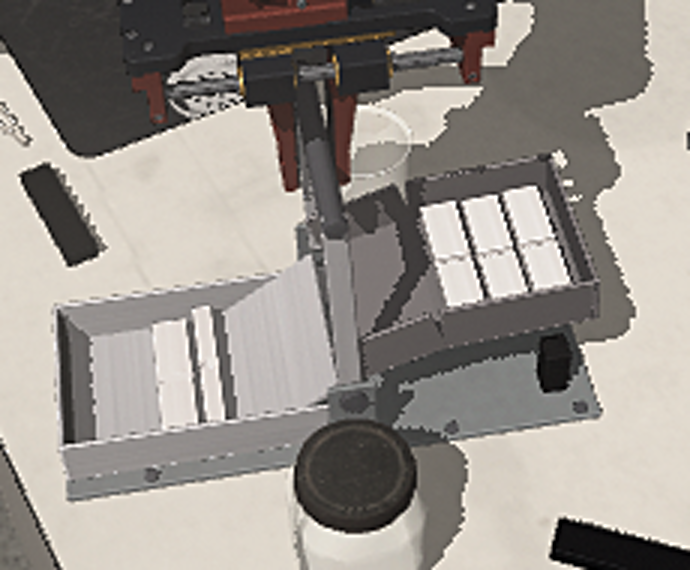

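Both bars lie in the tray at (175,372) and (208,365), and the three rear bars are unmoved. Lowering slowly.

arm_command --pt "0 1 0 0 0 0" --pt "0 2.5 0 0 0 0" --pt "0 4 0 0 0 0" --pt "0 5.5 0 0 0 0" --pt "0 7 0 0 0 0" --pt "0 8.5 0 0 0 0" --pt "0 10 0 0 0 0" --pt "0 11.5 0 0 0 0" --pt "0 13 0 0 0 0" --pt "0 14.5 0 0 0 0" --pt "0 16 0 0 0 0" --pt "0 17.5 0 0 0 0"

```text
t: 8.25
eef_pos: [541.4, -348.1, 179.7]
orientation: [-3.141, -0.001, 1.237]
contact_force: [2.7, -1.3, -0.9]
width: 0.202
```

arm_command --pt "0 1.5 0 0 0 0" --pt "0 3 0 0 0 0" --pt "0 4.5 0 0 0 0" --pt "0 6 0 0 0 0" --pt "0 7.5 0 0 0 0" --pt "0 9 0 0 0 0" --pt "0 10.5 0 0 0 0" --pt "0 12 0 0 0 0" --pt "0 13.5 0 0 0 0" --pt "0 15 0 0 0 0" --pt "0 16 0 0 0 0" --pt "0 17 0 0 0 0"

```text
t: 9.45
eef_pos: [557.5, -353.7, 179.6]
orientation: [-3.141, -0.001, 1.237]
contact_force: [-0.2, -0.5, 0.7]
width: 0.207
```

```bash
python3 -c "
from h import *
look(9)"
```

```text
t 9.5 tool x -1.6 bail x (depth) -1.3 388 Fx 2.9 z 179.7 yaw [-3.140e+00 -1.000e-03  1.237e+00]
```

View pics/s9.png

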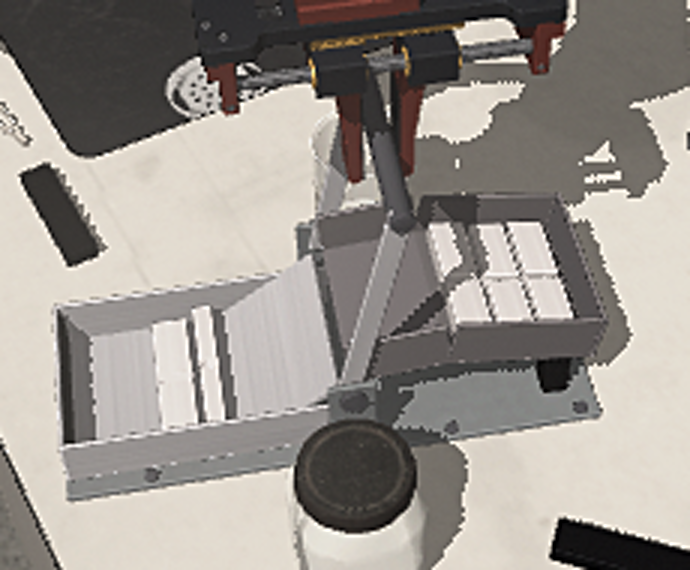

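Nearly down. A few mm more, then open the fingers.

arm_command --pt "0 1 0 0 0 0" --pt "0 2 0 0 0 0" --pt "0 2.5 0 0 0 0" --pt "0 2.5 0 0 0 0" --pt "0 2.5 0 0 0 0"

```text
t: 10.0
eef_pos: [559.7, -354.5, 179.7]
orientation: [-3.14, -0.0, 1.237]
contact_force: [0.0, 0.6, -0.1]
width: 0.202
```

arm_command --pt "0 0 0 0 0 0" --pt "0 0 0 0 0 0" --pt "0 0 0 0 0 0" --pt "0 0 0 0 0 0" --pt "0 0 0 0 0 0" --fingers 139

```text
t: 10.5
eef_pos: [559.7, -354.5, 179.7]
orientation: [-3.14, -0.001, 1.237]
contact_force: [-1.1, 0.5, -0.7]
width: 0.458
```

arm_command --pt "0 0 -15 0 0 0" --pt "0 0 -35 0 0 0" --pt "0 0 -60 0 0 0" --pt "0 0 -85 0 0 0" --pt "0 0 -100 0 0 0" --pt "0 0 -100 0 0 0"

```text
t: 11.1
eef_pos: [560.4, -355.0, 284.5]
orientation: [3.137, 0.001, 1.237]
contact_force: [0.2, 0.3, -0.8]
width: 0.453
```

```bash
python3 -c "
from h import *
look(10)"
```

```text
t 11.15 tool x 1.4 bail x (depth) -0.8 282 Fx 0.3 z 282.1 yaw [3.139e+00 1.000e-03 1.237e+00]
```

View pics/s10.png

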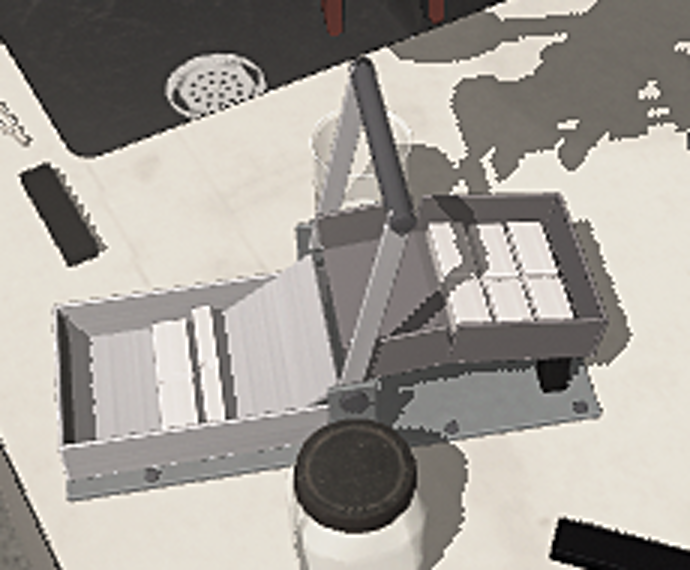

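The bin is back on its rests: the bail end is at crop (402,220), the same as at the start. Moving further clear.

arm_command --pt "-20 0 -20 0 0 0" --pt "-55 0 -30 0 0 0" --pt "-95 0 -30 0 0 0" --pt "-135 0 -30 0 0 0" --pt "-165 0 -30 0 0 0" --pt "-190 0 -30 0 0 0" --pt "-200 0 -30 0 0 0" --pt "-200 0 -30 0 0 0" --pt "-200 0 -30 0 0 0"

```text
t: 12.05
eef_pos: [495.1, -542.9, 311.8]
orientation: [3.14, -0.0, 1.237]
contact_force: [-0.5, 0.8, 0.4]
width: 0.452
```

```bash
python3 -c "
from h import *
p,d=bot.camera('top');cv2.imwrite('pics/top11.png',p)
p,d=bot.camera('scene');cv2.imwrite('pics/scene11.png',p)
s=bot.get_state();print(s['t'],s['eef_pos'],s['contact_force'],abs(s['qvel']).max())"
```

```text
12.15 [ 495.42273234 -542.38358879  312.71177796] [0.2836572  0.41360494 0.14568616] 0.006220108849764573
```

View pics/top11.png

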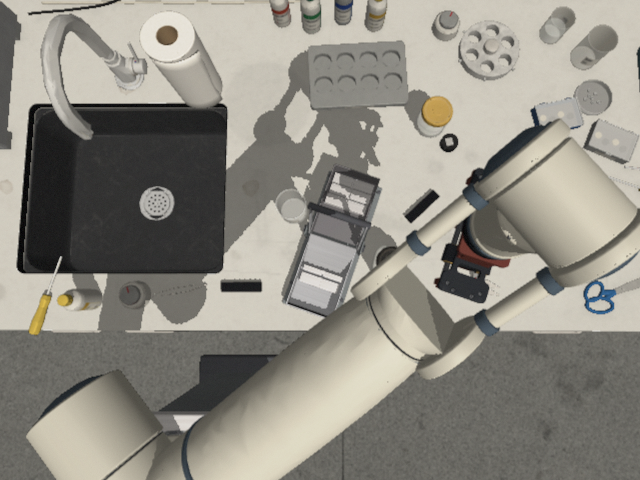

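View pics/scene11.png

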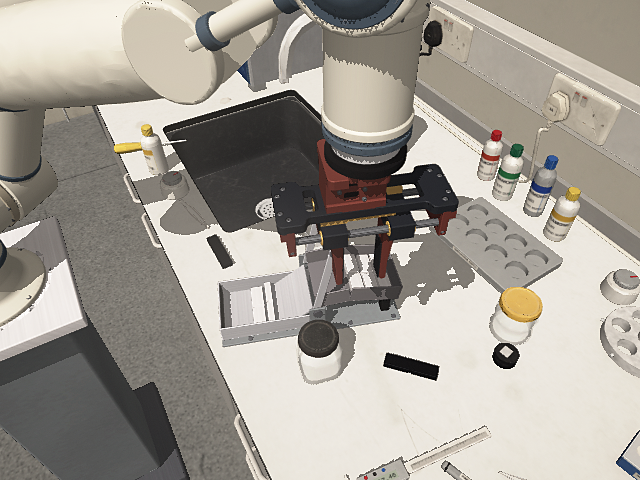

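The top view shows two bars in the tray at (325,270–285), the rear bars in the bin at (352,190), the beaker at (291,207) as before, and the jar unmoved at scene (320,350). The arm is well clear at z = 312 mm, touching nothing.

```bash
python3 -c "
from rig import bot
print(bot.job_done())"
```

```text
the job is handed in; nothing more can be done
None
```

The job is done and handed in at about 12 s. The two front bars are in the catch tray and the other three are still in the bin.

I caged the bail loosely between the fingers without gripping it. I then tipped the bin in small steps until the front two bars slid, at about 0.24 rad with a pushing force of 2–4 N. I held it there until both were in the tray, lowered the bin slowly, opened the fingers and moved clear.

- **Bin:** back on its rests, with the bail within about 1 mm of its starting position.
- **Beaker and jar:** both where they were at the start.
- **Arm:** about 200 mm to the side, with the tool 312 mm up and contact force near zero.

No check failed or disagreed, apart from measurement differences of 1–2 mm between the views. In the last pictures the arm hides part of the bin in the scene view and most of the jar in the top view. The close view taken just before I moved aside showed all three rear bars and the jar clearly.

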